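# Rock the sorting gate and feed two marked balls to the green tray

## Robot

A 7-joint arm with a two-finger parallel gripper is mounted at the origin on the work surface. World frame = base frame: x ahead of the robot, y to its left, z up, the work surface at z = 0. Lengths are in m, angles in rad, forces in N, time in s.
With the tool pointing down it reaches from about 0.35 to 0.9 m from the base axis. Payload 8.1 kg.
Tool frame: the origin (TCP) lies on the centre line of the jaws, within the pads' length; the fingertips stand 22 mm ahead of it and the grasp point (between the pads) lies 3 mm ahead of it (arm.finger_overhang is the distance from the TCP to the fingertips, in m); z points along the fingers, y is the direction in which the jaws open and shut (so a half turn about z gives the same grasp; the last joint's range is limited). The gripper opens to 92 mm and grips with 3 to 60 N. Pads are 19 mm wide; open, the fingers measure 130 mm over their backs; the gripper's body (75 mm by 190 mm) begins 47 mm behind the grasp point.
Start: joints at [-1.387, 0.434, 0.025, 1.573, -0.012, 1.134, -0.075], TCP at [0.177, 0.599, 0.249] pointing down, gripper open.
Joint ranges: [-2.62, 2.62], [-0.44, 2.09], [-1.27, 1.32], [0.08, 2.57], [-1.32, 4.46], [0.12, 2], [-2.74, 2.74]. Speed limits (rad/s): [2.22, 2.22, 3.01, 3.01, 3.14, 3.14, 3.14].

## Interface

Orientations are given as a rotation vector (axis times angle).
In Python, from cell import arm gives the robot as it stands. The module is installed in compiled form; this text tells all that it offers.
- The arm moves only by the tool step_arm, never from a script. Its argument "plan" is a list of rows, each an object of numbers: "wx", "wy", "wz": the turn, a rotation vector about the tool's x, y, z in units of 6 degrees (1.0 is 6 degrees); "tx", "ty", "tz": the shift along the tool's x, y, z in cm; "hand": the opening, from 0 (shut) to 1 (fully open). A call has exactly 10 rows; each row shifts and turns the commanded pose from where the row before left it, along the tool's axes as they then stand; what a row does not reach is not made up. A row lasts 1/12 s, in which the tool goes at most 41.7 mm and 7.16 degrees, less where a joint would pass 70% of its speed; a pose out of reach is approached as far as the arm can. A call is refused whole if a number of a shift passes 4.17 or a number of a turn 1, either way. A call with a gripper value outside its range is refused whole. The fingers move at their own pace and stop on an object; "force" is the grip in N (left out, the last holds). Time passes only in rows, so rows that do not move let the fingers close, or fill a call up. It gives the time, the measured TCP pose, the force and the opening at its end, in the units of the state.
- arm.observe(): the state, without advancing time (a new reading comes with each control period).
- arm.get_image(name): name is "scene" or "top"; returns (picture, depth): 480x640x3 uint8, red, green, blue; 480x640 float32, m along the optical axis (not along the pixel's ray), 0 where there is no reading.
- arm.calibration(name): a dict with "mtx" (3x3 intrinsics, pixels), "R" (3x3) and "t" (3): a world point X has camera coordinates R X + t. Camera axes: x right, y down, z forward; pixel columns grow to the right and rows downward; lengths in m; the calibration is good to about 2 mm. A picture is of the moment at which its call begins. calibration takes no time and is no camera call.
- arm.sign_off(): hands the job in, once; it reports no verdict.
The state is a dict: "clock": time; "joints": joint angles; "dq": joint speeds; "joint_efforts": joint torques, N m; "position": TCP position; "ee_rot": TCP orientation; "force": force on the tool from outside, world axes, zero at the start; "ft_torque": the same for the moment, N m; "width": opening from 0.0 (shut) to 1.0 (fully open).
Only numpy, scipy, OpenCV 4.12 (cv2) and the standard library are available. Lean on these libraries where they do the work, as an engineer would, in place of code of your own. Each camera call takes 0.05 s, during which the arm holds its last target.

## Task

The blue seesaw gate of the ball sorter is tipped towards the red tray. Press its raised orange pad down with a fingertip until the gate rocks over its pivot and stays tipped towards the green tray; only then push the two waiting steel balls along their shelf and off its end onto the gate, so that both roll down the other chute into the green tray. Do not pick anything up, leave the gate tipped to green, and do not disturb the ball already in the red tray or the jar, brass block and screwdriver standing around.

Things in the scene. Friction and masses are not known exactly. Their poses are not given: they have to be found in the camera images.
- sorter: fixed sorter, 600 mm long. Origin on the table under the gate's middle; x: along the feed shelf in the pushing direction, away from the robot; y: to the green tray. The blue trough (gate) is 190 mm long (y), 56 mm wide inside, its floor 120 mm up when level. Aluminium chutes 62 mm wide lead down from its ends (y = +-80 to +-190 mm) to the trays, green at +y, red at -y
- gate (a joint): tilt (rad) of the blue seesaw gate about a pivot along the sorter's x, 112 mm above its origin. +0.28: tipped to the red tray, green-side pad raised (the start); -0.28: tipped to the green tray. A brass weight on it (behind, top 205 mm up) makes it fall to the side it leans to and stay there; about 1 N on a pad rocks it over
- pad_green (a point): top centre of the orange pad on the gate's green side, raised at the start: 42 mm (x) by 40 mm (y), 5 mm thick, sticking out towards -x, at sorter x = -52, y = 75 mm when level. Top about 140 mm above the table at +0.28 rad, 120 level, 99 at -0.28; free above and below
- pad_red (a point): the same on the gate's red side, at y = -75 mm, low at the start
- shelf_edge (a point): bottom of the V groove at the gate end of the feed shelf, 128 mm above the table, sorter x = -34, y = 0. The shelf runs back to x = -124 mm, falling 3 mm, 41 mm wide, groove sides at 20 degrees (edges 7.5 mm above the groove); a low stop lip at its back end, top 130 mm up, 30 mm wide. Past this edge balls drop 8 mm onto the gate through a gap 52 mm wide in its front lip
- ball_front_center (a point): centre of the front waiting ball: steel, 30 mm diameter, about 110 g, a dark marked band round it, lying in the V groove with its centre 16 mm above the groove bottom; it rolls along the groove when pushed and rolls slowly back if left short of the edge
- ball_rear_center (a point): centre of the rear waiting ball, the same kind, touching the front one on its -x side and leaning on the stop lip (centre at sorter x = -109 mm, 141 mm above the table)
- ball_done_center (a point): centre of a ball of the same kind already lying in the red tray: leave it there
- green_tray (a point): middle of the green tray's floor, 16 mm above the table; inside 62 mm (x) by 100 mm (y), from sorter y = 190 to 290 mm, floor sloping gently outwards, walls 60 to 70 mm above the table
- red_tray (a point): middle of the red tray's floor, the mirror image at -y
- jar_center (a point): middle of an amber jar, 50 mm diameter, 70 mm tall, standing on the table: leave alone
- block_center (a point): middle of a brass setting block 30 x 30 x 55 mm tall, standing on the table: leave alone
- driver: screwdriver 160 mm long lying on the table behind the sorter along its own x: leave alone
Mind the look-alikes: they are no part of the job. What is shaped like the part that bears ball_rear_center but purple is not meant.

How it is judged:
By the outcome, as a careful person would: the job done as asked, in the order asked, and still so for the second after the job is handed in, with the robot touching nothing.
It also fails if it takes over 43 s, if anything falls off the work surface, if the arm or the gripper's body presses on something with over 40 N, if the wrist force passes 120 N, or if a joint passes its speed limit or range.

## Working session

There is one attempt and no reset: what is moved stays moved. The work goes in short steps, Python scripts to look and compute and a tool call to move; the robot and the scene stay as the last step left them, time stands still between calls to the robot, and variables do not carry over. Pictures are saved under pics/ and viewed, and the job is handed in when it is done.

Besides the shell and the picture viewer there is one more tool, called after "Call:" as a command line: name --argument value ..., lists and objects as JSON in quotes. step_arm: Moves the arm, as the interface text tells. Its arguments: {"type":"object","properties":{"plan":{"type":"array"},"force":{"type":"number"}},"required":["plan"]}

```bash
mkdir -p pics; python3 - <<'E'
from cell import arm
import cv2,numpy as np
print(arm.observe(), arm.finger_overhang)
for n in("scene","top"):
    p,d=arm.get_image(n); cv2.imwrite(f"pics/{n}0.png",p[:,:,::-1]); np.savez(f"{n}0.npz",p=p,d=d)
    c=arm.calibration(n); print(n,c)
E
```

```text
{'clock': 0.0, 'joints': array([-1.3866223 ,  0.43520083,  0.02496906,  1.57411585, -0.01159315,
        1.13401224, -0.07513112]), 'dq': array([ 0.00125994,  0.00141404,  0.00092984, -0.00087107,  0.00098269,
       -0.00218664, -0.0002866 ]), 'joint_efforts': array([-7.63269636e-04, -6.67846584e+01,  9.84681845e-01, -3.14469230e+01,
       -6.05832646e-02,  4.25973139e-02,  1.79173753e-04]), 'position': array([0.17670106, 0.59898777, 0.24795142]), 'ee_rot': array([-4.49057249e-01, -3.10925153e+00,  2.49654090e-03]), 'force': array([ 0.77154406, -0.04439365, -0.08195203]), 'ft_torque': array([-0.04583213,  0.02858722,  0.03644063]), 'width': 0.9989931816746513} 0.022
scene {'mtx': array([[486.94350553,   0.        , 318.97390665],
       [  0.        , 486.94350553, 239.52665691],
       [  0.        ,   0.        ,   1.        ]]), 'R': array([[ 0.81163022,  0.58388562, -0.01827499],
       [ 0.3360927 , -0.49231593, -0.8029114 ],
       [-0.47780549,  0.64552507, -0.59581818]]), 't': array([-0.50505502, -0.09896532,  1.3267728 ])}
top {'mtx': array([[476.50700017,   0.        , 318.98626597],
       [  0.        , 476.50700017, 235.99103429],
       [  0.        ,   0.        ,   1.        ]]), 'R': array([[ 0.08437305, -0.99641822, -0.00564958],
       [-0.97242583, -0.08110171, -0.21865614],
       [ 0.21741477,  0.02394248, -0.97578562]]), 't': array([-0.02727419,  0.61103459,  0.7579554 ])}
```

View pics/scene0.png

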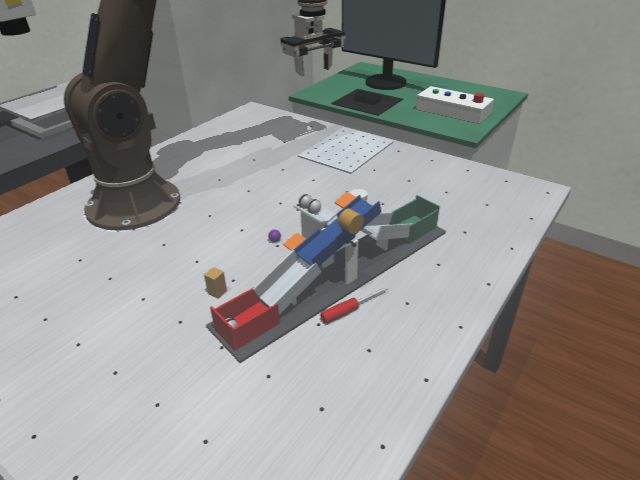

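View pics/top0.png

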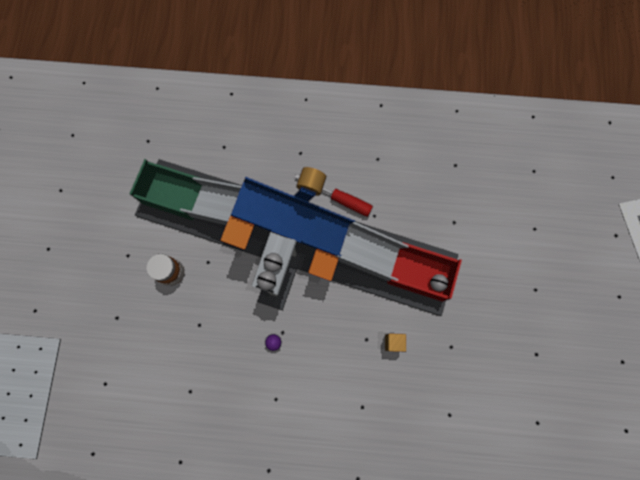

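The top view shows the green tray at about (170,190), the red tray at (425,272), the green pad at (238,233) and the red pad at (323,265). The waiting balls are at (273,262) and (266,281). The look-alikes are the purple ball at (273,343) on the table and the done ball at (438,283) in the red tray. I'll check this in a close crop and measure.

```bash
python3 - <<'E'
import cv2,numpy as np
z=np.load("top0.npz"); p=z['p'][:,:,::-1]
c=p[170:310,200:360]; cv2.imwrite("pics/topc.png",cv2.resize(c,None,fx=5,fy=4.28571*1,interpolation=cv2.INTER_CUBIC) if 0 else cv2.resize(c,(640,560),interpolation=cv2.INTER_CUBIC))
z=np.load("scene0.npz"); p=z['p'][:,:,::-1]
c=p[170:290,250:410]; cv2.imwrite("pics/scenec.png",cv2.resize(c,(800,600),interpolation=cv2.INTER_CUBIC))
E
```

```text
(no output)
```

View pics/topc.png

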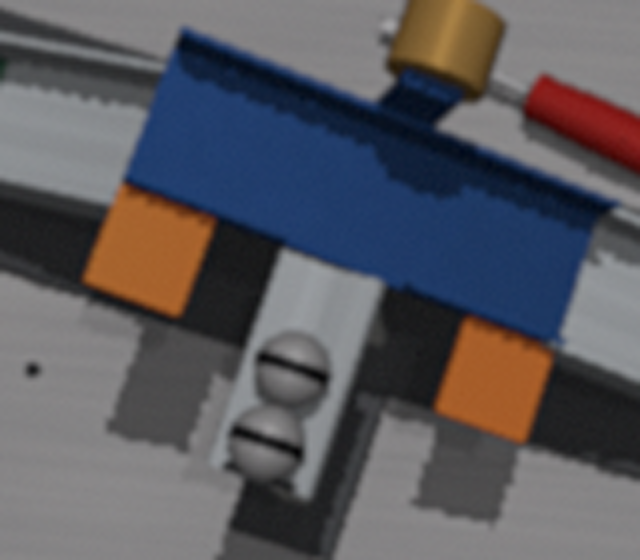

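View pics/scenec.png

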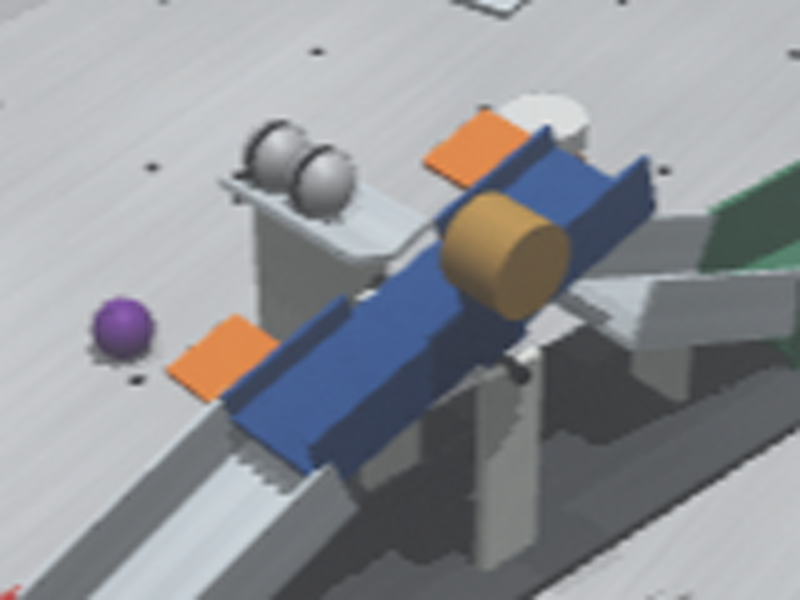

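The crop confirms it. The two steel balls lie on the shelf, and the green pad is raised on the left of the top view. I'll fit the sorter pose to these points.

```bash
cat > h.py <<'E'
import numpy as np
from scipy.optimize import least_squares
from cell import arm
def proj(n,X):
    c=arm.calibration(n); q=np.asarray(X)@c['R'].T+c['t']; u=q@c['mtx'].T; return u[:,:2]/u[:,2:]
def s2w(p,S):
    S=np.asarray(S,float); c,s=np.cos(p[2]),np.sin(p[2])
    return np.c_[p[0]+c*S[:,0]-s*S[:,1], p[1]+s*S[:,0]+c*S[:,1], S[:,2]]
E
python3 - <<'E'
from h import *
S=np.array([[-79,0,142.5],[-109,0,141],[-52,70,140.4],[-52,-74.3,99]])/1000
ut=np.array([[273,262.5],[266.7,280.3],[237.4,232.7],[323.7,265]])
us=np.array([[250+324/5,170+182/5],[250+278/5,170+156/5],[250+482/5,170+150/5],[250+226/5,170+358/5]])
def f(p): X=s2w(p,S); return np.r_[(proj("top",X)-ut).ravel(),(proj("scene",X)-us).ravel()]
r=least_squares(f,[.6,0,0]); print(r.x,np.degrees(r.x[2])); print(f(r.x).reshape(-1,2).round(1))
r2=least_squares(lambda p:f(p)[:8],r.x);print(r2.x)
np.save("p.npy",r.x); print(s2w(r.x,S))
z=np.load("top0.npz")['d']; c=arm.calibration("top")
for u,v in [(273,262),(267,280),(237,233),(324,265),(162,266),(273,342),(438,282),(312,178)]:
    d=z[v,u]; q=np.linalg.inv(c['mtx'])@[u,v,1]*d; print(u,v,c['R'].T@(q-c['t']))
E
```

```text
[ 0.62445283  0.07084234 -0.23787819] -13.629416053495655
[[ 0.3 -0.7]
 [ 0.1 -0.2]
 [ 0.1 -0.5]
 [ 0.3 -0.1]
 [-0.9 -1.3]
 [-0.6 -1. ]
 [ 0.1 -0.8]
 [ 0.2 -0.5]]
[ 0.62386119  0.07126469 -0.23522471]
[[0.54767746 0.08945798 0.1425    ]
 [0.51852226 0.09652722 0.141     ]
 [0.59041202 0.15112449 0.1404    ]
 [0.55640901 0.01088795 0.099     ]]
273 262 [0.54503157 0.08816768 0.15675773]
267 280 [0.51695361 0.09435786 0.15630858]
237 233 [0.58934023 0.15198779 0.13881619]
324 265 [0.55635222 0.01090824 0.0980576 ]
162 266 [0.53594549 0.28610108 0.07099505]
273 342 [0.42588187 0.08823602 0.03032006]
438 282 [ 0.55210787 -0.18959488  0.04171679]
312 178 [0.66899365 0.03858047 0.1998045 ]
```

```bash
cat >> h.py <<'E'
from scipy.spatial.transform import Rotation as Ro
def goal(xs,ys,tipz,p=None):
    p=np.load("p.npy") if p is None else p
    X=s2w(p,[[xs,ys,tipz+0.022]])[0]
    st=arm.observe(); R=Ro.from_rotvec(st['ee_rot']); 
    c,s=np.cos(p[2]),np.sin(p[2]); best=None
    for sg in(1,-1):
        y=sg*np.array([-s,c,0]); z=np.array([0,0,-1.]); M=np.c_[np.cross(y,z),y,z]
        dr=(R.inv()*Ro.from_matrix(M)).as_rotvec()
        if best is None or np.linalg.norm(dr)<np.linalg.norm(best[0]): best=(dr,M)
    dr,M=best
    # sorter position of the tip now
    t=st['position']+R.apply([0,0,.022]); d=t-np.r_[p[:2],0]
    print("clk",round(st['clock'],2),"tip sorter mm",np.round(1e3*np.array([c*d[0]+s*d[1],-s*d[0]+c*d[1],t[2]]),1),"F",st['force'].round(1),"w",round(st['width'],2))
    print("turn units(6deg)",np.round(np.degrees(dr)/6,2),"shift cm in CURRENT tool axes",np.round(R.inv().apply(X-st['position'])*100,2),"in FINAL axes",np.round(M.T@(X-st['position'])*100,2))
E
python3 - <<'E'
from h import *
goal(-.054,.072,.200); print(Ro.from_rotvec(arm.observe()['ee_rot']).as_matrix().round(3))
E
```

```text
clk 0.1 tip sorter mm [-559.6  407.8  226. ] F [-0.  -0.3  0.1] w 1.0
turn units(6deg) [-0.01  0.   -0.47] shift cm in CURRENT tool axes [-52.14 -31.06   2.65] in FINAL axes [-50.56 -33.58   2.6 ]
[[-0.959  0.283 -0.   ]
 [ 0.283  0.959 -0.001]
 [-0.    -0.001 -1.   ]]
```

Call:
step_arm --plan '[{"wz": -0.47,"hand": 0},{"tx": -2.6,"ty": -1.7,"hand": 0},{"tx": -2.6,"ty": -1.7,"hand": 0},{"tx": -2.6,"ty": -1.7,"hand": 0},{"tx": -2.6,"ty": -1.7,"hand": 0},{"tx": -2.6,"ty": -1.7,"hand": 0},{"tx": -2.6,"ty": -1.7,"hand": 0},{"tx": -2.6,"ty": -1.7,"hand": 0},{"tx": -2.6,"ty": -1.7,"hand": 0},{"tx": -2.6,"ty": -1.7,"hand": 0}]' --force 20

```text
invalid input at $.plan[0]: expected keys wx, wy, wz, tx, ty, tz, hand
```

Call:
step_arm --plan '[{"tx": -2.6,"ty": -1.7,"hand": 0},{"tx": -2.6,"ty": -1.7,"hand": 0},{"tx": -2.6,"ty": -1.7,"hand": 0},{"tx": -2.6,"ty": -1.7,"hand": 0},{"tx": -2.6,"ty": -1.7,"hand": 0},{"tx": -2.6,"ty": -1.7,"hand": 0},{"tx": -2.6,"ty": -1.7,"hand": 0},{"tx": -2.6,"ty": -1.7,"hand": 0},{"hand": 0},{"hand": 0}]'

```text
invalid input at $.plan[0]: expected keys wx, wy, wz, tx, ty, tz, hand
```

```bash
python3 -c "
from h import *
goal(-.054,.074,.150)"
```

```text
clk 0.1 tip sorter mm [-559.6  407.8  226. ] F [-0.  -0.3  0.1] w 1.0
turn units(6deg) [-0.01  0.   -0.47] shift cm in CURRENT tool axes [-52.13 -30.86   7.65] in FINAL axes [-50.56 -33.38   7.6 ]
```

All keys are required in every row, so I'll resend.

Call:
step_arm --plan '[{"wx": 0,"wy": 0,"wz": -0.47,"tx": 0,"ty": 0,"tz": 0,"hand": 0},{"wx": 0,"wy": 0,"wz": 0,"tx": -2.6,"ty": -1.7,"tz": 0,"hand": 0},{"wx": 0,"wy": 0,"wz": 0,"tx": -2.6,"ty": -1.7,"tz": 0,"hand": 0},{"wx": 0,"wy": 0,"wz": 0,"tx": -2.6,"ty": -1.7,"tz": 0,"hand": 0},{"wx": 0,"wy": 0,"wz": 0,"tx": -2.6,"ty": -1.7,"tz": 0,"hand": 0},{"wx": 0,"wy": 0,"wz": 0,"tx": -2.6,"ty": -1.7,"tz": 0,"hand": 0},{"wx": 0,"wy": 0,"wz": 0,"tx": -2.6,"ty": -1.7,"tz": 0,"hand": 0},{"wx": 0,"wy": 0,"wz": 0,"tx": -2.6,"ty": -1.7,"tz": 0,"hand": 0},{"wx": 0,"wy": 0,"wz": 0,"tx": -2.6,"ty": -1.7,"tz": 0,"hand": 0},{"wx": 0,"wy": 0,"wz": 0,"tx": -2.6,"ty": -1.7,"tz": 0,"hand": 0}]' --force 20

```text
clock: 0.93
position: [0.3689, 0.3942, 0.2485]
ee_rot: [-0.372, -3.119, 0.001]
force: [1.0, 0.5, -0.2]
width: 0.324
```

Call:
step_arm --plan '[{"wx": 0,"wy": 0,"wz": 0,"tx": -2.6,"ty": -1.7,"tz": 0,"hand": 0},{"wx": 0,"wy": 0,"wz": 0,"tx": -2.6,"ty": -1.7,"tz": 0,"hand": 0},{"wx": 0,"wy": 0,"wz": 0,"tx": -2.6,"ty": -1.7,"tz": 0,"hand": 0},{"wx": 0,"wy": 0,"wz": 0,"tx": -2.6,"ty": -1.7,"tz": 0,"hand": 0},{"wx": 0,"wy": 0,"wz": 0,"tx": -2.6,"ty": -1.7,"tz": 0,"hand": 0},{"wx": 0,"wy": 0,"wz": 0,"tx": -2.6,"ty": -1.7,"tz": 0,"hand": 0},{"wx": 0,"wy": 0,"wz": 0,"tx": -2.6,"ty": -1.7,"tz": 0,"hand": 0},{"wx": 0,"wy": 0,"wz": 0,"tx": -2.6,"ty": -1.7,"tz": 0,"hand": 0},{"wx": 0,"wy": 0,"wz": 0,"tx": 0,"ty": 0,"tz": 0,"hand": 0},{"wx": 0,"wy": 0,"wz": 0,"tx": 0,"ty": 0,"tz": 0,"hand": 0}]'

```text
clock: 1.77
position: [0.5393, 0.2124, 0.2483]
ee_rot: [-0.379, -3.118, 0.002]
force: [-0.6, 0.2, -0.4]
width: 0.001
```

```bash
python3 -c "
from h import *
goal(-.054,.074,.150)"
```

```text
clk 1.77 tip sorter mm [-116.2  117.5  226.3] F [-0.6  0.2 -0.4] w 0.0
turn units(6deg) [-0.01 -0.   -0.04] shift cm in CURRENT tool axes [-6.23 -4.32  7.63] in FINAL axes [-6.22 -4.35  7.63]
```

Call:
step_arm --plan '[{"wx": 0,"wy": 0,"wz": -0.04,"tx": -2.0,"ty": -1.45,"tz": 0,"hand": 0},{"wx": 0,"wy": 0,"wz": 0,"tx": -2.1,"ty": -1.45,"tz": 0,"hand": 0},{"wx": 0,"wy": 0,"wz": 0,"tx": -2.1,"ty": -1.45,"tz": 0,"hand": 0},{"wx": 0,"wy": 0,"wz": 0,"tx": 0,"ty": 0,"tz": 0,"hand": 0},{"wx": 0,"wy": 0,"wz": 0,"tx": 0,"ty": 0,"tz": 2.0,"hand": 0},{"wx": 0,"wy": 0,"wz": 0,"tx": 0,"ty": 0,"tz": 2.0,"hand": 0},{"wx": 0,"wy": 0,"wz": 0,"tx": 0,"ty": 0,"tz": 2.0,"hand": 0},{"wx": 0,"wy": 0,"wz": 0,"tx": 0,"ty": 0,"tz": 1.1,"hand": 0},{"wx": 0,"wy": 0,"wz": 0,"tx": 0,"ty": 0,"tz": 0,"hand": 0},{"wx": 0,"wy": 0,"wz": 0,"tx": 0,"ty": 0,"tz": 0,"hand": 0}]'

```text
clock: 2.6
position: [0.588, 0.1586, 0.1776]
ee_rot: [-0.364, -3.119, 0.0]
force: [0.2, -0.2, 0.8]
width: 0.004
```

```bash
python3 - <<'E'
from h import *
import cv2
goal(-.054,.074,.112)
p,d=arm.get_image("scene"); cv2.imwrite("pics/s1.png",cv2.resize(p[130:310,230:470,::-1],(800,600),interpolation=cv2.INTER_CUBIC))
E
```

```text
clk 2.6 tip sorter mm [-56.2  76.7 155.6] F [ 0.2 -0.2  0.8] w 0.0
turn units(6deg) [-0.   -0.01  0.05] shift cm in CURRENT tool axes [-0.22 -0.27  4.36] in FINAL axes [-0.21 -0.27  4.36]
```

View pics/s1.png

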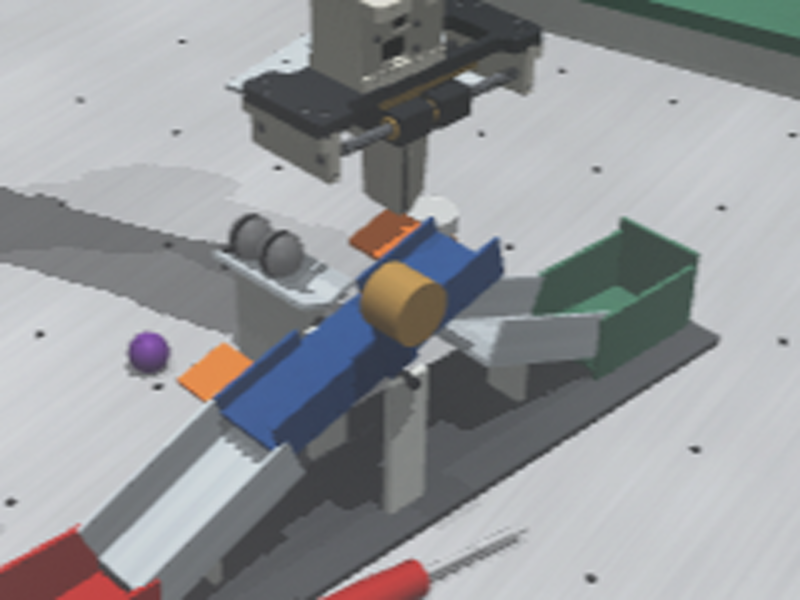

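The picture shows the fingertip (about (395,205)) right above the green pad (385,232), with the balls still in place. I'll press down now.

Call:
step_arm --plan '[{"wx": 0,"wy": 0,"wz": 0,"tx": -0.2,"ty": -0.1,"tz": 0.6,"hand": 0},{"wx": 0,"wy": 0,"wz": 0,"tx": 0,"ty": 0,"tz": 0.5,"hand": 0},{"wx": 0,"wy": 0,"wz": 0,"tx": 0,"ty": 0,"tz": 0.4,"hand": 0},{"wx": 0,"wy": 0,"wz": 0,"tx": 0,"ty": 0,"tz": 0.4,"hand": 0},{"wx": 0,"wy": 0,"wz": 0,"tx": 0,"ty": 0,"tz": 0.4,"hand": 0},{"wx": 0,"wy": 0,"wz": 0,"tx": 0,"ty": 0,"tz": 0.4,"hand": 0},{"wx": 0,"wy": 0,"wz": 0,"tx": 0,"ty": 0,"tz": 0.4,"hand": 0},{"wx": 0,"wy": 0,"wz": 0,"tx": 0,"ty": 0,"tz": 0.4,"hand": 0},{"wx": 0,"wy": 0,"wz": 0,"tx": 0,"ty": 0,"tz": 0.4,"hand": 0},{"wx": 0,"wy": 0,"wz": 0,"tx": 0,"ty": 0,"tz": 0.4,"hand": 0}]'

```text
clock: 3.48
position: [0.5901, 0.1563, 0.1342]
ee_rot: [-0.366, -3.12, 0.0]
force: [-0.8, -0.6, -0.0]
width: 0.004
```

Call:
step_arm --plan '[{"wx": 0,"wy": 0,"wz": 0,"tx": 0,"ty": 0,"tz": 0.3,"hand": 0},{"wx": 0,"wy": 0,"wz": 0,"tx": 0,"ty": 0,"tz": 0,"hand": 0},{"wx": 0,"wy": 0,"wz": 0,"tx": 0,"ty": 0,"tz": 0,"hand": 0},{"wx": 0,"wy": 0,"wz": 0,"tx": 0,"ty": 0,"tz": 0,"hand": 0},{"wx": 0,"wy": 0,"wz": 0,"tx": 0,"ty": 0,"tz": -1,"hand": 0},{"wx": 0,"wy": 0,"wz": 0,"tx": 0,"ty": 0,"tz": -2,"hand": 0},{"wx": 0,"wy": 0,"wz": 0,"tx": 0,"ty": 0,"tz": -2.5,"hand": 0},{"wx": 0,"wy": 0,"wz": 0,"tx": 0,"ty": 0,"tz": -2.5,"hand": 0},{"wx": 0,"wy": 0,"wz": 0,"tx": 0,"ty": 0,"tz": -1,"hand": 0},{"wx": 0,"wy": 0,"wz": 0,"tx": 0,"ty": 0,"tz": 0,"hand": 0}]'

```text
clock: 4.32
position: [0.5919, 0.1567, 0.2253]
ee_rot: [0.365, 3.115, 0.004]
force: [0.9, -0.0, 0.4]
width: 0.005
```

```bash
python3 - <<'E'
from h import *
import cv2
goal(-.142,0,.139)
p,d=arm.get_image("scene"); cv2.imwrite("pics/s2.png",cv2.resize(p[130:310,230:470,::-1],(800,600),interpolation=cv2.INTER_CUBIC))
E
```

```text
clk 4.32 tip sorter mm [-51.8  75.9 203.3] F [ 0.9 -0.   0.4] w 0.0
turn units(6deg) [0.03 0.05 0.04] shift cm in CURRENT tool axes [ 9.07 -7.56  6.36] in FINAL axes [ 9.01 -7.58  6.43]
```

View pics/s2.png

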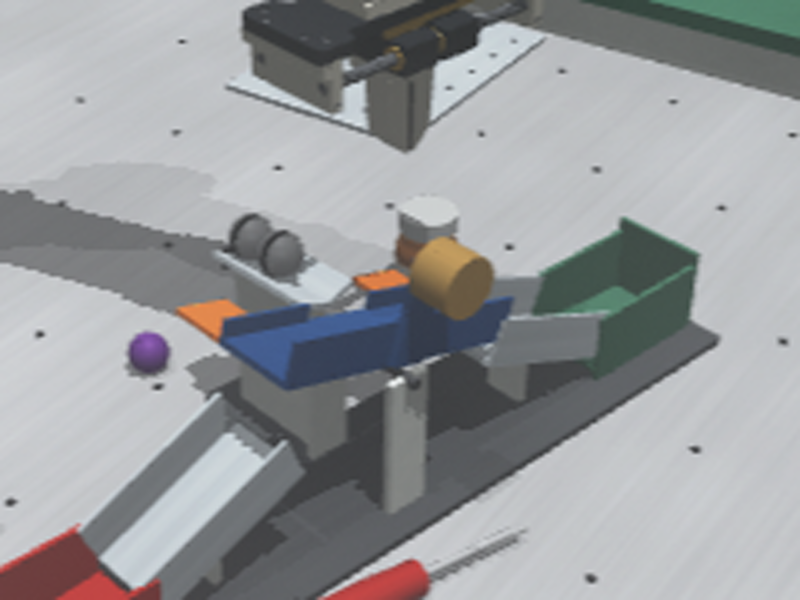

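The gate now leans to green: the red-side pad is raised at (215,318) and the brass weight has moved over to (452,278). Both balls are still on the shelf. I'll move behind the rear ball.

Call:
step_arm --plan '[{"wx": 0.03,"wy": 0.05,"wz": 0.04,"tx": 2.0,"ty": -1.5,"tz": 0,"hand": 0},{"wx": 0,"wy": 0,"wz": 0,"tx": 2.0,"ty": -1.5,"tz": 0,"hand": 0},{"wx": 0,"wy": 0,"wz": 0,"tx": 2.0,"ty": -1.5,"tz": 0,"hand": 0},{"wx": 0,"wy": 0,"wz": 0,"tx": 2.0,"ty": -1.5,"tz": 0,"hand": 0},{"wx": 0,"wy": 0,"wz": 0,"tx": 1.9,"ty": -1.6,"tz": 0,"hand": 0},{"wx": 0,"wy": 0,"wz": 0,"tx": 0,"ty": 0,"tz": 0,"hand": 0},{"wx": 0,"wy": 0,"wz": 0,"tx": 0,"ty": 0,"tz": 0,"hand": 0},{"wx": 0,"wy": 0,"wz": 0,"tx": 0,"ty": 0,"tz": 1.0,"hand": 0},{"wx": 0,"wy": 0,"wz": 0,"tx": 0,"ty": 0,"tz": 1.0,"hand": 0},{"wx": 0,"wy": 0,"wz": 0,"tx": 0,"ty": 0,"tz": 0,"hand": 0}]'

```text
clock: 5.2
position: [0.4754, 0.1058, 0.1996]
ee_rot: [-0.371, -3.111, 0.007]
force: [0.1, -0.7, -0.7]
width: 0.003
```

```bash
python3 - <<'E'
from h import *
goal(-.150,0,.139)
E
```

```text
clk 5.2 tip sorter mm [-153.3   -1.3  177.6] F [ 0.1 -0.7 -0.7] w 0.0
turn units(6deg) [-0.05 -0.08  0.01] shift cm in CURRENT tool axes [-0.34  0.14  3.86] in FINAL axes [-0.31  0.12  3.86]
```

Call:
step_arm --plan '[{"wx": -0.05,"wy": -0.08,"wz": 0.01,"tx": 0,"ty": 0.1,"tz": 1.0,"hand": 0},{"wx": 0,"wy": 0,"wz": 0,"tx": 0,"ty": 0,"tz": 1.0,"hand": 0},{"wx": 0,"wy": 0,"wz": 0,"tx": 0,"ty": 0,"tz": 1.0,"hand": 0},{"wx": 0,"wy": 0,"wz": 0,"tx": 0,"ty": 0,"tz": 0.75,"hand": 0},{"wx": 0,"wy": 0,"wz": 0,"tx": 0,"ty": 0,"tz": 0,"hand": 0},{"wx": 0,"wy": 0,"wz": 0,"tx": 0,"ty": 0,"tz": 0,"hand": 0},{"wx": 0,"wy": 0,"wz": 0,"tx": 0,"ty": 0,"tz": 0,"hand": 0},{"wx": 0,"wy": 0,"wz": 0,"tx": 0,"ty": 0,"tz": 0,"hand": 0},{"wx": 0,"wy": 0,"wz": 0,"tx": 0,"ty": 0,"tz": 0,"hand": 0},{"wx": 0,"wy": 0,"wz": 0,"tx": 0,"ty": 0,"tz": 0,"hand": 0}]'

```text
clock: 6.03
position: [0.4766, 0.1068, 0.1652]
ee_rot: [0.374, 3.115, 0.003]
force: [0.4, 0.1, -0.0]
width: 0.007
```

```bash
python3 - <<'E'
from h import *
import cv2
goal(-.045,0,.140)
for n,(a,b,c,d) in dict(scene=(130,310,230,470),top=(170,320,180,380)).items():
    p,_=arm.get_image(n); cv2.imwrite(f"pics/{n}3.png",cv2.resize(p[a:b,c:d,::-1],(800,600),interpolation=cv2.INTER_CUBIC))
E
```

```text
clk 6.03 tip sorter mm [-1.521e+02  1.000e-01  1.432e+02] F [ 0.4  0.1 -0. ] w 0.01
turn units(6deg) [ 0.03  0.04 -0.01] shift cm in CURRENT tool axes [-10.72   0.     0.36] in FINAL axes [-1.072e+01 -1.000e-02  3.200e-01]
```

View pics/scene3.png

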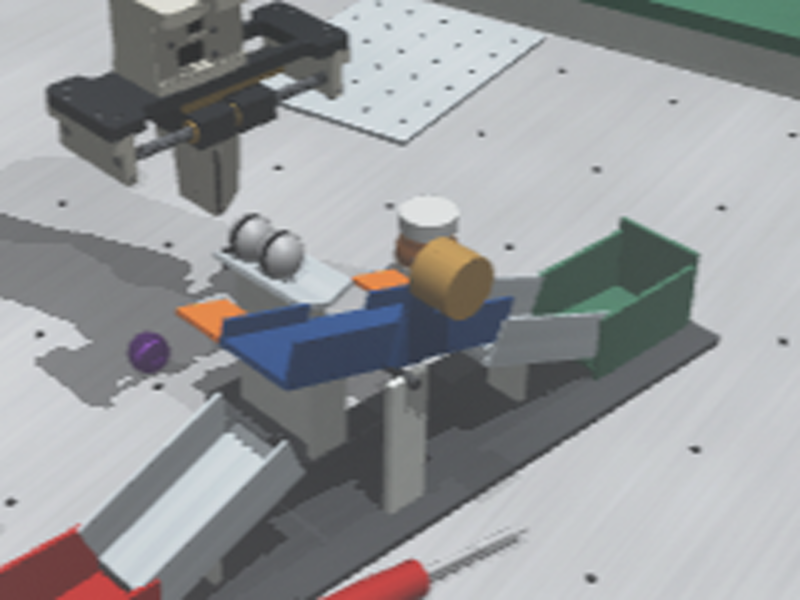

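View pics/top3.png

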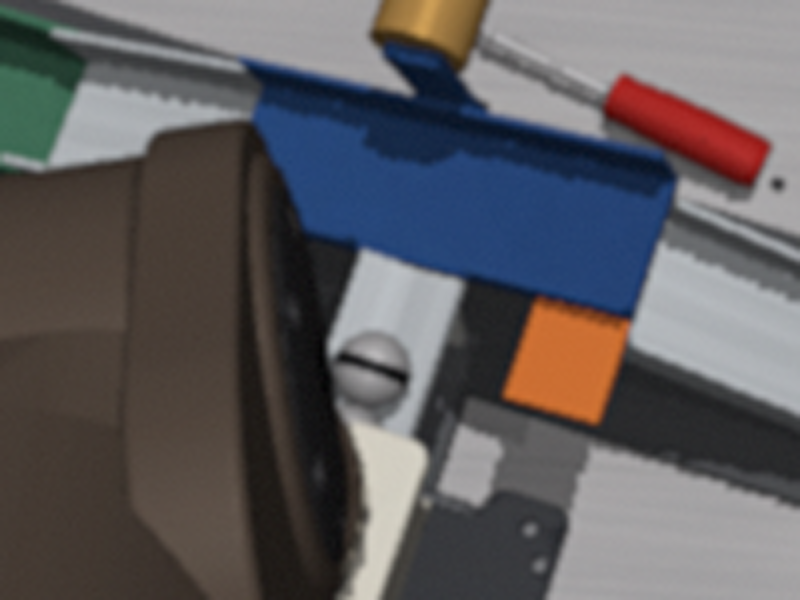

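The pictures show the fingers behind the rear ball with the seam lined up on the groove. I'll lower a little and push along tool −x.

Call:
step_arm --plan '[{"wx": 0,"wy": 0,"wz": 0,"tx": -0.5,"ty": 0,"tz": 0.3,"hand": 0},{"wx": 0,"wy": 0,"wz": 0,"tx": -0.5,"ty": 0,"tz": 0,"hand": 0},{"wx": 0,"wy": 0,"wz": 0,"tx": -0.4,"ty": 0,"tz": 0,"hand": 0},{"wx": 0,"wy": 0,"wz": 0,"tx": -0.3,"ty": 0,"tz": 0,"hand": 0},{"wx": 0,"wy": 0,"wz": 0,"tx": -0.3,"ty": 0,"tz": 0,"hand": 0},{"wx": 0,"wy": 0,"wz": 0,"tx": -0.4,"ty": 0,"tz": 0,"hand": 0},{"wx": 0,"wy": 0,"wz": 0,"tx": -0.4,"ty": 0,"tz": 0,"hand": 0},{"wx": 0,"wy": 0,"wz": 0,"tx": -0.4,"ty": 0,"tz": 0,"hand": 0},{"wx": 0,"wy": 0,"wz": 0,"tx": -0.4,"ty": 0,"tz": 0,"hand": 0},{"wx": 0,"wy": 0,"wz": 0,"tx": -0.4,"ty": 0,"tz": 0,"hand": 0}]'

```text
clock: 6.97
position: [0.5155, 0.0971, 0.162]
ee_rot: [0.374, 3.116, 0.003]
force: [-2.7, 0.8, 1.6]
width: 0.004
```

```bash
python3 - <<'E'
from h import *
import cv2
goal(-.0475,0,.140)
for n,(a,b,c,d) in dict(scene=(130,310,230,470)).items():
    p,_=arm.get_image(n); cv2.imwrite(f"pics/{n}4.png",cv2.resize(p[a:b,c:d,::-1],(800,600),interpolation=cv2.INTER_CUBIC))
E
```

```text
clk 6.97 tip sorter mm [-1.121e+02 -1.000e-01  1.400e+02] F [-2.7  0.8  1.6] w 0.0
turn units(6deg) [ 0.02  0.03 -0.01] shift cm in CURRENT tool axes [-6.46  0.02  0.01] in FINAL axes [-6.46  0.01 -0.  ]
```

View pics/scene4.png

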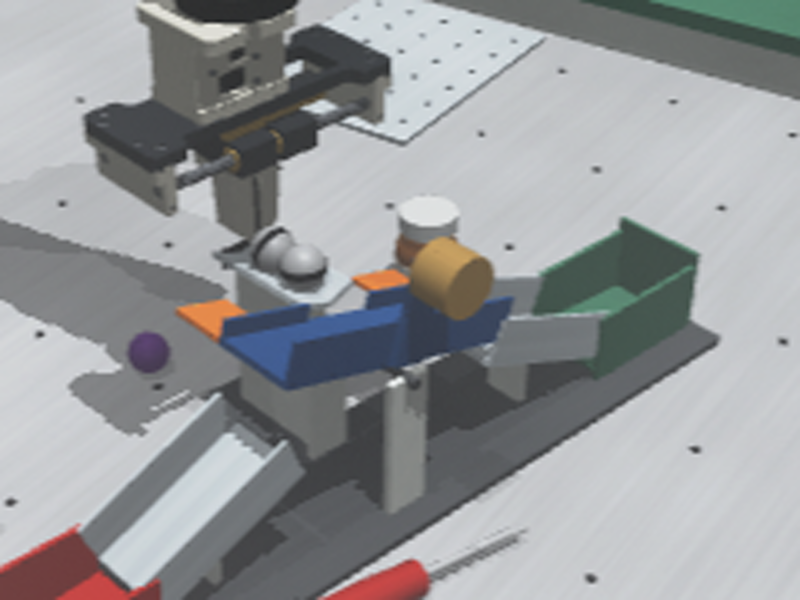

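The balls have moved ahead together in the groove, to about (275,245) and (303,265). I'll keep pushing.

Call:
step_arm --plan '[{"wx": 0,"wy": 0,"wz": 0,"tx": -0.4,"ty": 0,"tz": 0,"hand": 0},{"wx": 0,"wy": 0,"wz": 0,"tx": -0.4,"ty": 0,"tz": 0,"hand": 0},{"wx": 0,"wy": 0,"wz": 0,"tx": -0.4,"ty": 0,"tz": 0,"hand": 0},{"wx": 0,"wy": 0,"wz": 0,"tx": -0.4,"ty": 0,"tz": 0,"hand": 0},{"wx": 0,"wy": 0,"wz": 0,"tx": -0.4,"ty": 0,"tz": 0,"hand": 0},{"wx": 0,"wy": 0,"wz": 0,"tx": -0.4,"ty": 0,"tz": 0,"hand": 0},{"wx": 0,"wy": 0,"wz": 0,"tx": -0.4,"ty": 0,"tz": 0,"hand": 0},{"wx": 0,"wy": 0,"wz": 0,"tx": -0.3,"ty": 0,"tz": 0,"hand": 0},{"wx": 0,"wy": 0,"wz": 0,"tx": -0.2,"ty": 0,"tz": 0,"hand": 0},{"wx": 0,"wy": 0,"wz": 0,"tx": 0,"ty": 0,"tz": 0,"hand": 0}]'

```text
clock: 7.85
position: [0.548, 0.0892, 0.1621]
ee_rot: [0.374, 3.115, 0.003]
force: [0.2, 0.3, -0.5]
width: 0.006
```

```bash
python3 - <<'E'
from h import *
import cv2
goal(-.0475,0,.140)
for n,(a,b,c,d) in dict(scene=(130,310,230,470)).items():
    p,_=arm.get_image(n); cv2.imwrite(f"pics/{n}5.png",cv2.resize(p[a:b,c:d,::-1],(800,600),interpolation=cv2.INTER_CUBIC))
E
```

```text
clk 7.85 tip sorter mm [-7.860e+01 -1.000e-01  1.401e+02] F [ 0.2  0.3 -0.5] w 0.01
turn units(6deg) [ 0.02  0.04 -0.01] shift cm in CURRENT tool axes [-3.11  0.02  0.02] in FINAL axes [-3.11  0.02  0.01]
```

View pics/scene5.png

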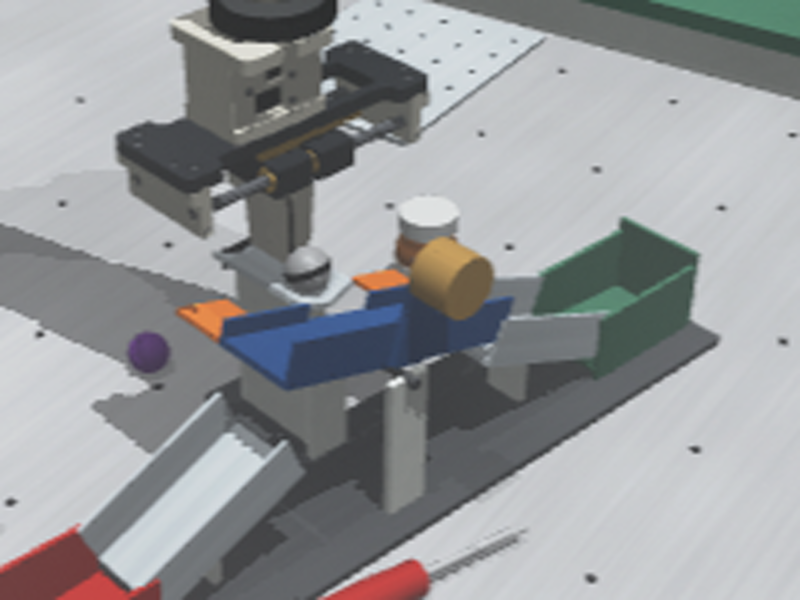

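Only the rear ball is left on the shelf, at (306,270). I'll check where the front one went.

```bash
python3 - <<'E'
from h import *
import cv2
p,_=arm.get_image("top"); cv2.imwrite(f"pics/top6.png",cv2.resize(p[130:310,110:350,::-1],(800,600),interpolation=cv2.INTER_CUBIC))
p,_=arm.get_image("scene"); cv2.imwrite(f"pics/scene6.png",cv2.resize(p[180:270,330:450,::-1],(800,600),interpolation=cv2.INTER_CUBIC))
E
```

```text
(no output)
```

View pics/top6.png

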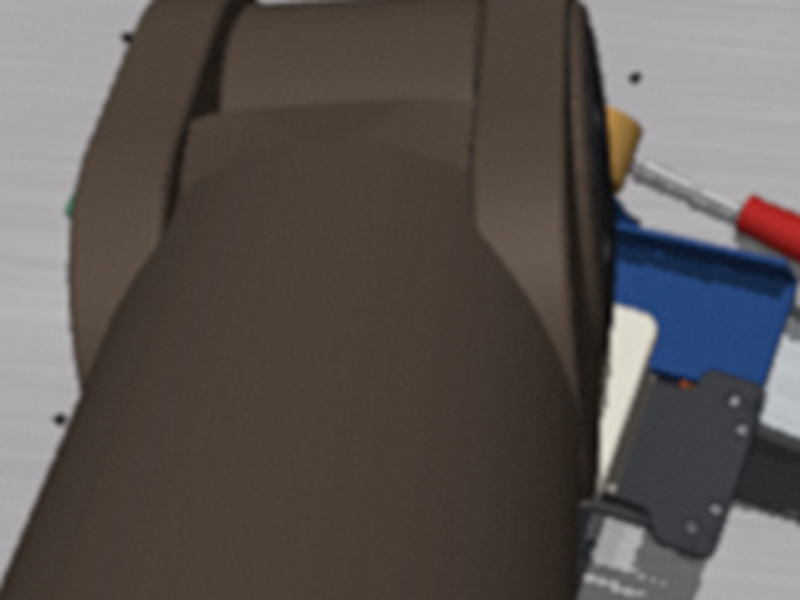

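View pics/scene6.png

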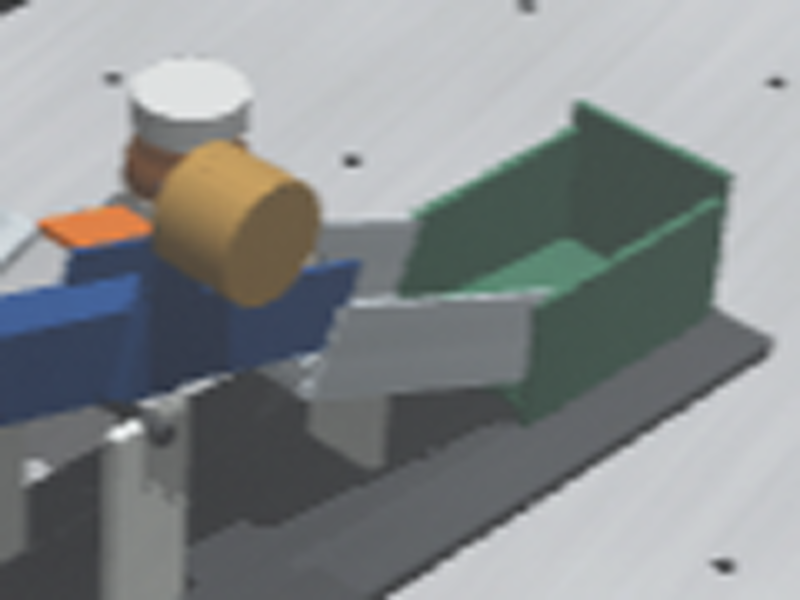

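Call:
step_arm --plan '[{"wx": 0,"wy": 0,"wz": 0,"tx": 0,"ty": 0,"tz": 0,"hand": 0},{"wx": 0,"wy": 0,"wz": 0,"tx": 0,"ty": 0,"tz": 0,"hand": 0},{"wx": 0,"wy": 0,"wz": 0,"tx": 0,"ty": 0,"tz": 0,"hand": 0},{"wx": 0,"wy": 0,"wz": 0,"tx": 0,"ty": 0,"tz": 0,"hand": 0},{"wx": 0,"wy": 0,"wz": 0,"tx": 0,"ty": 0,"tz": 0,"hand": 0},{"wx": 0,"wy": 0,"wz": 0,"tx": 0,"ty": 0,"tz": 0,"hand": 0},{"wx": 0,"wy": 0,"wz": 0,"tx": 0,"ty": 0,"tz": 0,"hand": 0},{"wx": 0,"wy": 0,"wz": 0,"tx": 0,"ty": 0,"tz": 0,"hand": 0},{"wx": 0,"wy": 0,"wz": 0,"tx": 0,"ty": 0,"tz": 0,"hand": 0},{"wx": 0,"wy": 0,"wz": 0,"tx": 0,"ty": 0,"tz": 0,"hand": 0}]'

```text
clock: 8.83
position: [0.5473, 0.0894, 0.1621]
ee_rot: [0.374, 3.116, 0.003]
force: [0.1, 1.1, -0.3]
width: 0.004
```

```bash
python3 - <<'E'
from h import *
import cv2
p,_=arm.get_image("scene"); cv2.imwrite(f"pics/scene7.png",cv2.resize(p[165:285,300:460,::-1],(800,600),interpolation=cv2.INTER_CUBIC))
# which scene-pixels would tray ball project to
P=np.load("p.npy")
S=np.array([[0,270,31],[0,240,31],[0,200,32],[0,100,90]])/1e3
print(((proj("scene",s2w(P,S))-[300,165])*5).round())
E
```

```text
[[599. 257.]
 [559. 280.]
 [503. 311.]
 [361. 291.]]
```

View pics/scene7.png

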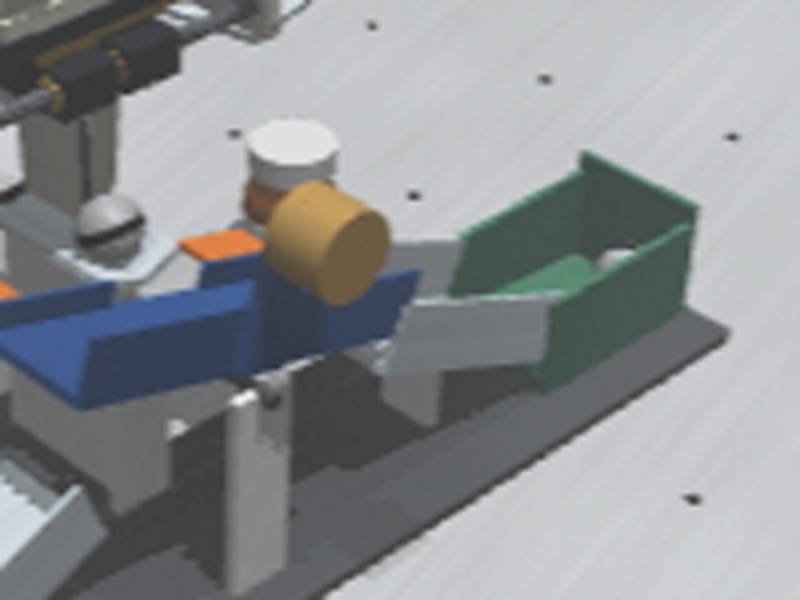

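The front ball is now in the green tray, visible at (615,258). I'll push the rear one off.

Call:
step_arm --plan '[{"wx": 0,"wy": 0,"wz": 0,"tx": -0.3,"ty": 0,"tz": 0,"hand": 0},{"wx": 0,"wy": 0,"wz": 0,"tx": -0.4,"ty": 0,"tz": 0,"hand": 0},{"wx": 0,"wy": 0,"wz": 0,"tx": -0.4,"ty": 0,"tz": 0,"hand": 0},{"wx": 0,"wy": 0,"wz": 0,"tx": -0.4,"ty": 0,"tz": 0,"hand": 0},{"wx": 0,"wy": 0,"wz": 0,"tx": -0.4,"ty": 0,"tz": 0,"hand": 0},{"wx": 0,"wy": 0,"wz": 0,"tx": -0.4,"ty": 0,"tz": 0,"hand": 0},{"wx": 0,"wy": 0,"wz": 0,"tx": -0.4,"ty": 0,"tz": 0,"hand": 0},{"wx": 0,"wy": 0,"wz": 0,"tx": -0.3,"ty": 0,"tz": 0,"hand": 0},{"wx": 0,"wy": 0,"wz": 0,"tx": 0,"ty": 0,"tz": 0,"hand": 0},{"wx": 0,"wy": 0,"wz": 0,"tx": 0,"ty": 0,"tz": 0,"hand": 0}]'

```text
clock: 9.72
position: [0.5766, 0.0822, 0.1621]
ee_rot: [0.374, 3.116, 0.003]
force: [-0.1, 0.4, 0.3]
width: 0.005
```

```bash
python3 - <<'E'
from h import *
import cv2
goal(-.0475,0,.140)
p,_=arm.get_image("scene"); cv2.imwrite(f"pics/scene8.png",cv2.resize(p[165:285,270:430,::-1],(800,600),interpolation=cv2.INTER_CUBIC))
E
```

```text
clk 9.72 tip sorter mm [-49.2  -0.2 140.1] F [-0.1  0.4  0.3] w 0.01
turn units(6deg) [ 0.02  0.03 -0.01] shift cm in CURRENT tool axes [-0.17  0.02  0.01] in FINAL axes [-0.17  0.02  0.01]
```

View pics/scene8.png

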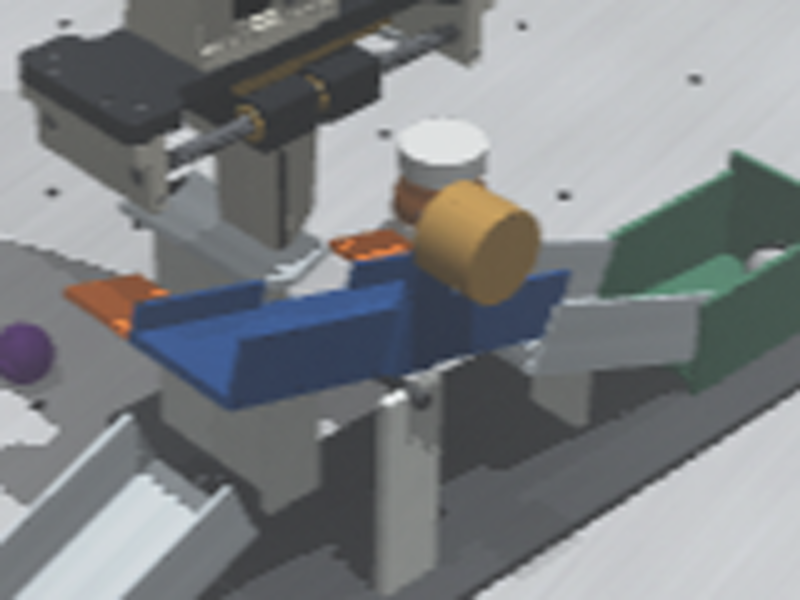

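The ball is off the shelf and the gate is still tipped to green. I'll retract upward and then back, clear of everything, and check from the top.

Call:
step_arm --plan '[{"wx": 0,"wy": 0,"wz": 0,"tx": 0.5,"ty": 0,"tz": -0.5,"hand": 0},{"wx": 0,"wy": 0,"wz": 0,"tx": 0,"ty": 0,"tz": -2,"hand": 0},{"wx": 0,"wy": 0,"wz": 0,"tx": 0,"ty": 0,"tz": -2.5,"hand": 0},{"wx": 0,"wy": 0,"wz": 0,"tx": 0,"ty": 0,"tz": -2.5,"hand": 0},{"wx": 0,"wy": 0,"wz": 0,"tx": 2.5,"ty": 0,"tz": -2,"hand": 0},{"wx": 0,"wy": 0,"wz": 0,"tx": 3,"ty": 0,"tz": 0,"hand": 0},{"wx": 0,"wy": 0,"wz": 0,"tx": 3,"ty": 0,"tz": 0,"hand": 0},{"wx": 0,"wy": 0,"wz": 0,"tx": 3,"ty": 0,"tz": 0,"hand": 0},{"wx": 0,"wy": 0,"wz": 0,"tx": 3,"ty": 0,"tz": 0,"hand": 0},{"wx": 0,"wy": 0,"wz": 0,"tx": 2,"ty": 0,"tz": 0,"hand": 0}]'

```text
clock: 10.6
position: [0.4077, 0.1228, 0.2568]
ee_rot: [0.372, 3.117, 0.003]
force: [0.0, -0.3, -0.1]
width: 0.004
```

Call:
step_arm --plan '[{"wx": 0,"wy": 0,"wz": 0,"tx": 0.5,"ty": 2.5,"tz": 0,"hand": 0},{"wx": 0,"wy": 0,"wz": 0,"tx": 0.5,"ty": 2.5,"tz": 0,"hand": 0},{"wx": 0,"wy": 0,"wz": 0,"tx": 0.5,"ty": 2.5,"tz": 0,"hand": 0},{"wx": 0,"wy": 0,"wz": 0,"tx": 0.5,"ty": 2.5,"tz": 0,"hand": 0},{"wx": 0,"wy": 0,"wz": 0,"tx": 0.5,"ty": 2.5,"tz": 0,"hand": 0},{"wx": 0,"wy": 0,"wz": 0,"tx": 0.5,"ty": 2.5,"tz": 0,"hand": 0},{"wx": 0,"wy": 0,"wz": 0,"tx": 0,"ty": 2,"tz": 0,"hand": 0},{"wx": 0,"wy": 0,"wz": 0,"tx": 0,"ty": 2,"tz": 0,"hand": 0},{"wx": 0,"wy": 0,"wz": 0,"tx": 0,"ty": 0,"tz": 0,"hand": 0},{"wx": 0,"wy": 0,"wz": 0,"tx": 0,"ty": 0,"tz": 0,"hand": 0}]'

```text
clock: 11.43
position: [0.4261, 0.3147, 0.2569]
ee_rot: [0.371, 3.116, 0.002]
force: [0.7, -1.1, -0.2]
width: 0.005
```

```bash
python3 - <<'E'
from h import *
import cv2
goal(-.0475,0,.140)
p,_=arm.get_image("scene"); cv2.imwrite(f"pics/scene9.png",p[:,:,::-1])
p,_=arm.get_image("top"); cv2.imwrite(f"pics/top9.png",p[:,:,::-1])
E
```

```text
clk 11.43 tip sorter mm [-250.2  190.3  234.9] F [ 0.7 -1.1 -0.2] w 0.0
turn units(6deg) [0.02 0.03 0.01] shift cm in CURRENT tool axes [-20.23 -19.06   9.52] in FINAL axes [-20.28 -19.02   9.49]
```

View pics/scene9.png

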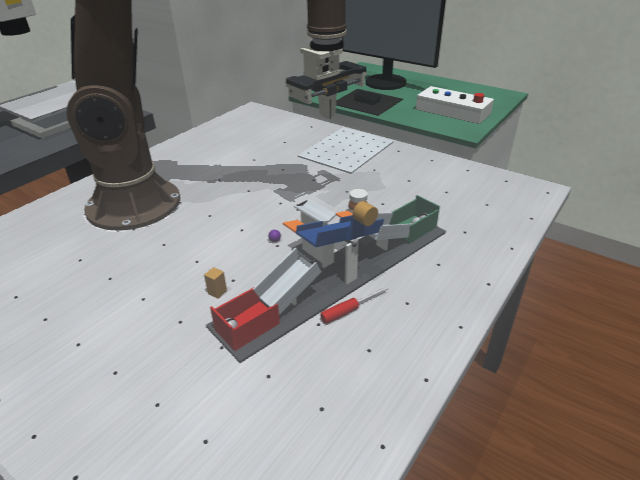

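View pics/top9.png

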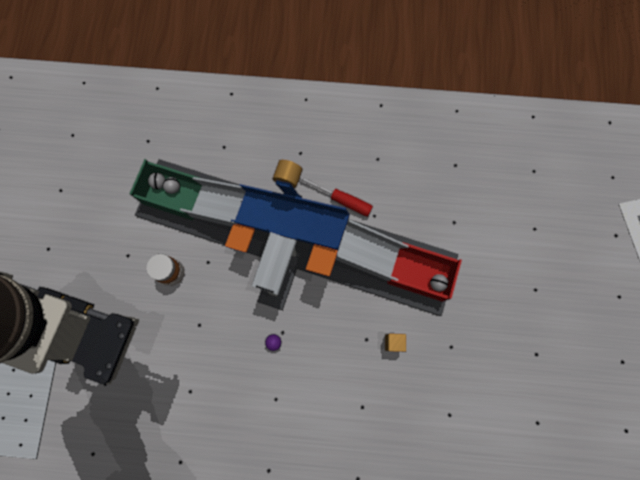

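The top view shows both balls in the green tray at (156,181) and (171,186), and the gate tipped to green. The done ball at (438,283), jar, block, screwdriver and purple ball are where they were, and the arm is clear. I'm handing it in.

```bash
python3 -c "
from cell import arm
print(arm.sign_off())"
```

```text
the job is handed in; nothing more can be done
None
```

The job is done and handed in. I pressed the green pad with the closed fingertips until the gate rocked over to green and stayed. I then pushed both balls off the shelf, and they rolled down into the green tray one after the other.

- **Final pictures:** they show both balls in the green tray, the gate tipped to green and the shelf empty. The red-tray ball, jar, brass block, screwdriver and purple ball look unmoved, and the arm is clear of everything.
- **Time and force:** it took about 11.5 s. The largest wrist force reported at the end of a move was about 3 N, though forces between those readings weren't logged.
- **Checks:** no check failed. Two move calls were refused at the start because rows lacked some keys; nothing moved, and I resent them. Right after the front ball dropped, neither camera could see it. I held still for one call, and it then showed up in the green tray before I pushed the second ball.

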